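# Wedge a plate box tight in a shaker clamping tray

## Robot

A 6-joint arm with a two-finger parallel gripper is mounted at the origin on a cart in front of the work surface, level with it; the furniture and walls round the work are solid. World frame = base frame: x ahead of the robot, y to its left, z up, the work surface at z = 0. Lengths are in m, angles in degrees, forces in N, time in s.
With the tool pointing down it reaches from about 0.35 to 0.875 m from the base axis. Payload 4.2 kg.
Tool frame: the origin (TCP) lies midway between the tips of the shut fingers; the grasp point (between the pads) lies 19 mm behind it; z points along the fingers, y is the line along which they close (so a half turn about z gives the same grasp; the last joint's range is limited). The gripper opens to 87 mm and grips with 3 to 60 N. Pads are 19 mm wide; open, the fingers measure 117 mm over their backs; the gripper's body (75 mm by 190 mm) begins 51 mm behind the grasp point.
Start: joints at [-48.667, 22.042, 0.453, 0, -68.411, -14.817], TCP at [0.279, -0.559, 0.223] pointing down, gripper open.
Joint ranges: [-179.83, 179.83], [-69.29, 118.12], [-61.27, 80.66], [-181.25, 117.63], [-171.15, -9.14], [-177.46, 177.46]. Speed limits (degrees/s): [159.86, 159.86, 180, 180, 180, 180].

## Interface

Orientations are given as [roll, pitch, yaw] about the fixed x, y, z axes, in that order (R = Rz(yaw) Ry(pitch) Rx(roll)).
In Python, from workcell import env gives the robot as it stands. The module is installed in compiled form; this text tells all that it offers. Calls block until the motion is done:
- env.goto(position, orientation): joint-space move of the TCP to a pose.
- env.move_straight(position, rotation=None, rate=0.15, force_limit=None): straight line of the TCP; rotation=None keeps the orientation; rate is the mean speed in m/s. With force_limit (N) it stops when the force on the tool has changed by that much, and returns True; else False.
- env.set_joints(angles): joint-space move.
- env.gripper_to(opening, grasp_force=None): opening from 0.0 (shut) to 1.0 (fully open); grasp_force is the grip in N (None keeps the last); returns when the fingers have stopped.
- env.dwell(seconds).
- env.inverse_kinematics(position, orientation): joint angles nearest the present ones, or None.
- env.read_state(): the state.
- env.grab_frame(name): name is "scene" or "top"; returns a dict with "image" (400x640x3 uint8, blue, green, red), "fx", "fy", "cx", "cy" (pixels), "position" and "orientation" of the camera in the world. Camera axes: x right, y up, looking along -z (the intrinsics and any distortion apply to the point x, -y, -z); pixel columns grow to the right and rows downward; lengths in m; the calibration is good to about 2 mm. A picture is of the moment at which its call begins. There is no depth.
A pose or a line that the arm cannot do raises env.Unreachable and nothing moves.
- env.close_job(): hands the job in; it is judged then, once.
Trained networks look in a picture, given as the dict that the camera call returned (one of the last four; its "shot" number tells which), for a name from the list of things; names that differ only in an ending like _2 or _b are one class to them, and where a whole thing is asked for, a point or a joint stands for the part that bears it (a point fixed in the world has none). Each returns a list of dicts, best first, with "score" (0 to 1); they miss things now and then, are a little off and sometimes report something else, mostly with a low value. They report only what shows in the picture. A call takes as long as a camera call. They do not tell look-alikes from the thing itself.
- env.search_frame(picture, thing): "xyz" ([x, y, z] in m, in world coordinates, good to about 4 mm: the middle of the surface that is visible of it).
- env.trace(picture, thing): "mask" (400x640 bool, what is visible of it).
The state is a dict: "clock": time; "joint_positions": joint angles; "qvel": joint speeds; "joint_torque": joint torques, N m; "position": TCP position; "tool_rot": TCP orientation; "force": force on the tool from outside, world axes, zero at the start; "wrist_torque": the same for the moment, N m; "opening": opening from 0.0 (shut) to 1.0 (fully open); "finger_force": force on a finger pad.
Only numpy, scipy, OpenCV 4.12 (cv2) and the standard library are available. Lean on these libraries where they do the work, as an engineer would, in place of code of your own. Each camera call takes 0.05 s, during which the arm holds its last target. There are 200 camera calls.

## Task

Lock the plate box in the clamping tray so that it cannot shift on the shaker: set the loose wedge nose first into the mouth of the slot between fence and jaw, straight side to the fence, and let go of it while it is still slack. Then, from behind its thick end, tap or press it in until the box is clamped tight between the jaw and the stop, firmly but without crushing the box. Leave the wedge lying flat in the slot, the box flat on the tray, and the other things on the bench where they are.

Things in the scene. Friction and masses are not known exactly. Their poses are not given: they have to be found in the camera images.
- tray: Fixed aluminium clamping tray: base 226 x 200 mm, its top (the floor) 8 mm above the bench. Origin on the bench under its middle, z up. Along tray x, near to far: steel fence (straight inner face at x = -85 mm), wedge slot, sliding jaw, plate box, stop. The slot runs along y: mouth at y = +75 mm, the wedge goes in towards -y. Fence and jaw stand 30 mm above the floor.
- slot_mouth (a point): On the floor at the slot's mouth, on the fence's inner face; axes as tray. Jaw fully back, the slot is 22 mm wide here (towards tray +x) and narrows inward by 0.18 mm per mm over 110 mm: fence straight, jaw slanted like the wedge. Outside the mouth the floor goes on as a tongue 62 mm wide for 115 mm, with a low fence 12 mm high in line with the main one.
- jaw: Grey sliding jaw, 110 mm long. Moves only along tray +x, up to 13 mm, friction 1 N; starts fully back (its frame is then the tray's), 0.5 to 3 mm short of the box. The wedge pushes it against the box.
- stop: Stop block beyond the box, 130 mm wide, 30 mm high, fixed, its setting along tray x different each time (4 mm range), so the depth at which the wedge locks differs by over 20 mm. Origin on the floor at the middle of its rubber pad's face, which looks to tray -x. The pad is stiffly sprung: 8 N per mm, 6 mm travel.
- plate_box: Closed blue 96-place plate box with ribbed lid, 113 x 163 x 34 mm, 0.2 kg; origin at the centre of its underside. Lies loose on the tray floor between jaw and stop, long side along tray y, with 3 to 7 mm of play in all.
- wedge: Loose plain white wedge, 0.11 to 0.22 kg, on the bench left of the tray. 125 mm long: nose at own x = +62.5 mm, butt at -62.5. Body 32 mm high; straight side at y = -12 mm; the other tapers, thickness 12 mm at the nose to 34.5 at the butt. Grip fin on top: x -25 to 25, y -6 to 6, z 32 to 64 mm. Origin on the underside below the fin. In the slot its x points along tray -y.
- wedge_nose (a point): Middle of the wedge's thin end, 16 mm above its underside; axes as the wedge. The wedge is slack until its nose is some 55 mm past the mouth; then it moves the jaw, and the box is tight at about 75 to 105 mm.
- wedge_butt (a point): Middle of the wedge's thick end face, where to press or tap, 16 mm above its underside; axes as the wedge. Pressing takes 1 to 5 N while play is taken up, then rises steadily, 1.3 to 2.7 N per N of grip on the box. A press of 19 to 25 N makes it properly tight; it then stays by friction when let go.
- bottle: Clear reagent bottle with screw cap, 56 mm across, 105 mm high, standing beyond the wedge; origin at the centre of its foot. Bystander.
- marker: Black and grey felt pen, 10 x 136 x 13 mm, lying beyond the wedge. Bystander.
- timer: White bench timer with keys, 62 x 66 x 19 mm, beyond and left of the tray. Bystander.
- tape: Roll of label tape, 65 mm across, 19 mm high, right of the tray. Bystander.
- tube_block: Violet moulded tube block, 62 x 81 x 26 mm, right of the tray. Bystander.
There are look-alikes about, which are no part of the job. Several things have the shape of the wedge; the one meant has the colours described above.

How it is judged:
By the outcome, as a careful person would: the job done as asked, in the order asked, and still so for the second after the job is handed in, with the robot touching nothing.
It also fails if it takes over 51 s, if anything falls off the work surface, if the arm or the gripper's body presses on something with over 40 N, if the wrist force passes 120 N, or if a joint passes its speed limit or range.

## Working session

There is one attempt and no reset: what is moved stays moved. The work goes in short steps, each a Python script; the robot and the scene stay as the last script left them, time stands still between calls to the robot, and variables do not carry over. Pictures are saved under pics/ and viewed, at most 10 in all, crops included, and the job is handed in when it is done.

```bash
mkdir -p pics; cat > h.py <<'E'
import numpy as np, cv2
from workcell import env
from scipy.spatial.transform import Rotation as R
def Rm(o):
    o=np.array(o,float); return R.from_euler('xyz',o,degrees=True).as_matrix()
def proj(f,P):
    P=np.atleast_2d(P); c=(P-np.array(f['position']))@Rm(f['orientation'])
    return np.c_[f['cx']+f['fx']*c[:,0]/-c[:,2], f['cy']+f['fy']*c[:,1]/c[:,2]]
def unproj(f,uv,z):
    uv=np.atleast_2d(uv).astype(float)
    d=np.c_[(uv[:,0]-f['cx'])/f['fx'],-(uv[:,1]-f['cy'])/f['fy'],-np.ones(len(uv))]@Rm(f['orientation']).T
    p=np.array(f['position']); return p+d*((z-p[2])/d[:,2])[:,None]
E
python3 - <<'E'
from h import *
for n in("scene","top"):
    f=env.grab_frame(n); cv2.imwrite(f'pics/{n}0.png',f['image'])
    print(n,{k:v for k,v in f.items() if k!='image'})
    for t in("tray","wedge","jaw","stop","plate_box","slot_mouth","wedge_nose","wedge_butt"):
        print(t,[(np.round(d['xyz'],3).tolist(),round(d['score'],2),proj(f,d['xyz']).round().tolist()) for d in env.search_frame(f,t)])
print(env.read_state())
E
```

```text
scene {'fx': 373.79099004848683, 'fy': 373.79099004848683, 'cx': 324.0173211779122, 'cy': 205.9565948405979, 'position': array([0.04480997, 0.82430629, 0.67830551]), 'orientation': array([ 5.76405818e+01,  1.23301801e-01, -1.49487057e+02]), 'shot': 1}
tray [([0.49, -0.055, 0.009], 0.72, [[344.0, 218.0]])]
wedge [([0.4, 0.237, 0.031], 0.68, [[322.0, 278.0]]), ([0.514, 0.365, 0.035], 0.63, [[252.0, 293.0]]), ([0.358, 0.398, 0.031], 0.62, [[300.0, 331.0]])]
jaw [([0.495, -0.12, 0.043], 0.54, [[353.0, 200.0]])]
stop [([0.654, -0.102, 0.035], 0.57, [[308.0, 192.0]])]
plate_box [([0.572, -0.106, 0.044], 0.77, [[330.0, 195.0]])]
slot_mouth [([0.494, -0.06, 0.011], 0.95, [[344.0, 217.0]])]
wedge_nose [([0.519, 0.364, 0.034], 0.84, [[251.0, 292.0]]), ([0.401, 0.236, 0.028], 0.84, [[321.0, 279.0]]), ([0.352, 0.399, 0.036], 0.66, [[301.0, 331.0]])]
wedge_butt [([0.349, 0.398, 0.032], 0.75, [[303.0, 333.0]]), ([0.52, 0.365, 0.031], 0.59, [[250.0, 293.0]]), ([0.403, 0.24, 0.033], 0.58, [[320.0, 278.0]]), ([0.462, -0.405, 0.024], 0.49, [[394.0, 172.0]])]
top {'fx': 410.7360285054469, 'fy': 410.736
[... 1084 characters left out ...]
253.0]])]
{'clock': 0.9, 'joint_positions': array([-4.86668176e+01,  2.20396994e+01,  4.53519110e-01, -8.35721309e-04,
       -6.84118019e+01, -1.48163916e+01]), 'qvel': array([-0.02483143,  0.04508742, -0.12676703,  0.0606456 ,  0.1082022 ,
       -0.07164968]), 'joint_torque': array([ 5.69385411e-04, -3.90453494e+01,  1.87622845e+01,  4.22424808e+00,
        1.55654247e-02, -1.46987855e-05]), 'position': array([ 0.27905148, -0.55922172,  0.2225749 ]), 'tool_rot': array([-1.79998248e+02,  1.26726585e-03, -1.53483517e+02]), 'force': array([ 0.58425167, -0.4299806 ,  0.7905955 ]), 'wrist_torque': array([-0.01384454, -0.00975472, -0.00692193]), 'finger_force': 0.0, 'opening': 0.99975924853287}
```

View pics/top0.png

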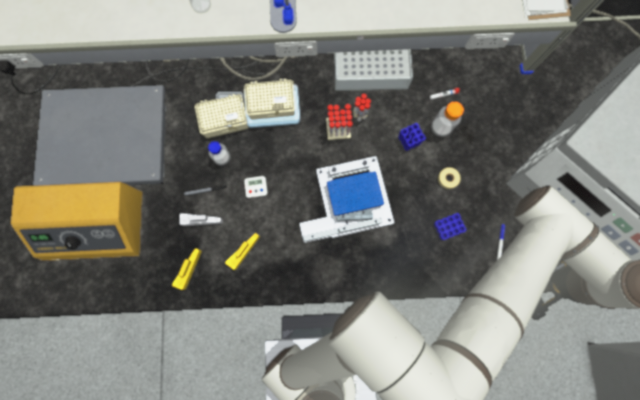

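View pics/scene0.png

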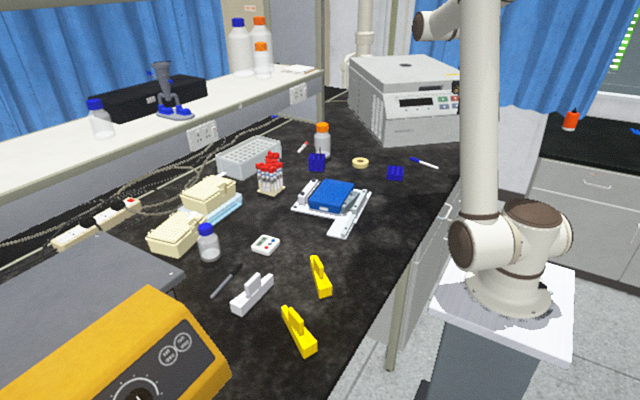

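```bash
python3 - <<'E'
from h import *
a=cv2.imread('pics/top0.png'); b=cv2.imread('pics/scene0.png')
r=lambda i,x,y,w,h,s: cv2.resize(i[y:y+h,x:x+w],None,fx=s,fy=s,interpolation=cv2.INTER_CUBIC)
A=r(a,170,205,60,60,5); B=r(b,220,260,60,60,5); C=r(a,290,150,120,100,5)[:, :600]
# tray crops below
D=r(b,285,165,100,80,6)[:,:400]
out=np.zeros((600,800,3),np.uint8)
out[:250,:250]=cv2.resize(A,(250,250)); out[:250,250:500]=cv2.resize(B,(250,250))
out[250:600,:420]=cv2.resize(r(a,290,150,120,100,1),(420,350),interpolation=cv2.INTER_CUBIC)
out[250:600,420:800]=cv2.resize(r(b,285,165,95,87,1),(380,350),interpolation=cv2.INTER_CUBIC)
cv2.imwrite('pics/crop1.png',out)
for n in("top","scene"):
    f=env.grab_frame(n)
    d={'image':f['image']}
    for t in("tray","wedge","plate_box","jaw","stop"):
        L=env.trace(f,t)
        print(n,t,[(round(m['score'],2),m['mask'].sum(),np.argwhere(m['mask']).mean(0).round().tolist(),np.argwhere(m['mask']).min(0).tolist(),np.argwhere(m['mask']).max(0).tolist()) for m in L])
        for i,m in enumerate(L): d[f'{t}{i}']=m['mask']
    for k in("fx","fy","cx","cy","position","orientation"): d[k]=f[k]
    np.savez(f'{n}.npz',**d)
E
```

```text
top tray [(0.86, np.int64(2409), [213.0, 346.0], [157, 301], [240, 392])]
top wedge [(0.83, np.int64(308), [220.0, 196.0], [214, 180], [224, 219]), (0.66, np.int64(382), [252.0, 242.0], [235, 227], [267, 257])]
top plate_box [(0.68, np.int64(1862), [193.0, 354.0], [171, 326], [215, 383])]
top jaw [(0.86, np.int64(305), [215.0, 356.0], [209, 336], [220, 372]), (0.57, np.int64(380), [186.0, 255.0], [176, 245], [196, 266]), (0.36, np.int64(2380), [213.0, 345.0], [157, 300], [240, 392])]
top stop [(0.85, np.int64(523), [169.0, 349.0], [159, 328], [178, 369])]
scene tray [(0.8, np.int64(1299), [212.0, 342.0], [189, 293], [238, 370]), (0.46, np.int64(887), [293.0, 251.0], [273, 231], [314, 273])]
scene wedge [(0.72, np.int64(911), [293.0, 251.0], [272, 231], [315, 273]), (0.7, np.int64(240), [191.0, 309.0], [179, 299], [202, 319]), (0.61, np.int64(599), [277.0, 321.0], [254, 310], [297, 332])]
scene plate_box [(0.72, np.int64(1067), [195.0, 331.0], [178, 309], [213, 354]), (0.5, np.int64(252), [172.0, 395.0], [165, 387], [180, 404])]
scene jaw [(0.48, np.int64(205), [200.0, 351.0], [190, 343], [212, 359])]
scene stop [(0.5, np.int64(261), [191.0, 309.0], [179, 299], [203, 320])]
```

View pics/crop1.png

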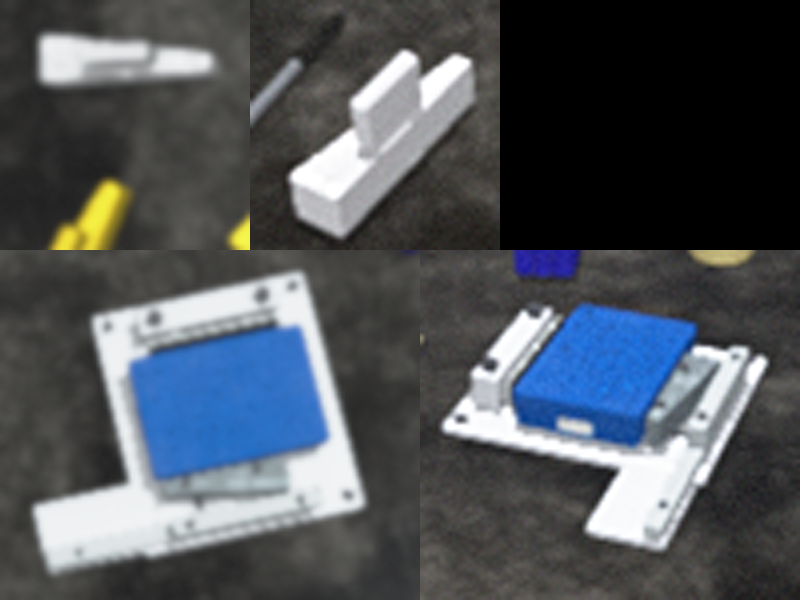

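White wedge: top (196,220)/scene (252,293), plain white. The other two wedge shapes, top (242,252) and (187,270), are yellow look-alikes. The tray's tongue points left in the top view, at (315,230). Next I fit both poses by silhouette.

```bash
cat > fit.py <<'E'
from h import *
from scipy.optimize import minimize
def prism(poly,z0,z1): return np.array([(x,y,z) for z in(z0,z1) for x,y in poly])
rect=lambda a,b,c,d:[(a,c),(b,c),(b,d),(a,d)]
WEDGE=[prism([(62.5,-12),(62.5,0),(-62.5,22.5),(-62.5,-12)],0,32),prism(rect(-25,25,-6,6),32,64)]
TRAY=[prism(rect(-113,113,-100,100),0,8),prism(rect(-113,-51,75,190),0,8),prism(rect(-100,-85,-100,75),8,38),
      prism(rect(-100,-85,75,190),8,20)]
S=4
def render(f,parts,p,z=0):
    im=np.zeros((400*S,640*S),np.uint8); c,s=np.cos(p[2]),np.sin(p[2])
    for P in parts:
        W=np.c_[p[0]+(c*P[:,0]-s*P[:,1])/1e3,p[1]+(s*P[:,0]+c*P[:,1])/1e3,z+P[:,2]/1e3]
        uv=(proj(f,W)+.5)*S-.5
        h=cv2.convexHull(uv.astype(np.float32))
        cv2.fillConvexPoly(im,np.round(h*16).astype(np.int32),255,shift=4)
    return cv2.resize(im,(640,400),interpolation=cv2.INTER_AREA)/255.
def fit(views,parts,p0,z=0):
    def cost(p,ret=False):
        c=[np.abs(render(f,parts,p,z)-m)[w].sum()/m[w].sum() for f,m,w in views]
        return c if ret else sum(c)
    best=None
    for k in range(3):
        s=[[0,0,0],[.006,0,.05],[0,.006,-.05],[-.006,-.006,.05]]
        q=p0 if best is None else best.x
        r=minimize(cost,q,method='Nelder-Mead',options=dict(initial_simplex=np.array(q)+np.array(s)/(1+k),xatol=1e-5,fatol=1e-5))
        if best is None or r.fun<best.fun: best=r
    return best.x,cost(best.x,True)
def soft(f,lo,hi): return np.clip((f['image'].max(2).astype(float)-lo)/(hi-lo),0,1)
def win(mask,pad):
    ij=np.argwhere(mask); a=ij.min(0)-pad; b=ij.max(0)+pad; w=np.zeros((400,640),bool); w[a[0]:b[0],a[1]:b[1]]=1; return w
E
cat > run1.py <<'E'
from fit import *
F={n:dict(np.load(n+'.npz')) for n in('top','scene')}
near=lambda m,k:cv2.dilate(m.astype(np.uint8),np.ones((k,k)))>0
w={n:F[n]['wedge0'] for n in F}
V=[(F[n],soft(F[n],70,150)*near(w[n],7),win(w[n],8)) for n in F]
for v in ([V[0]],[V[1]],V):
    print('wedge',fit(v,WEDGE,[.52,.355,-1.6]))
t={n:F[n]['tray0']|F[n]['plate_box0']|F[n]['jaw0']|(F[n]['stop0']) for n in F}
V=[(F[n],soft(F[n],70,150)*near(t[n],7),win(t[n],8)) for n in F]
T=TRAY+[prism(rect(-37,76,-81,81),8,42),prism(rect(79,95,-65,65),8,38)]
for v in ([V[0]],[V[1]],V):
    p,c=fit(v,T,[.57,-.12,.2]); print('tray',p,c)
E
python3 run1.py
```

```text
wedge (array([ 0.5241771 ,  0.35269985, -1.53821779]), [np.float64(0.087446001465953)])
wedge (array([ 0.52406307,  0.34846705, -1.55022042]), [np.float64(0.03946330124564696)])
wedge (array([ 0.52423888,  0.35033874, -1.54184294]), [np.float64(0.109281654158703), np.float64(0.0642890759919877)])
tray [ 0.57889405 -0.13309159  0.15532429] [np.float64(0.060276441978139465)]
tray [ 0.58176466 -0.13666137  0.16128769] [np.float64(0.09604403791677497)]
tray [ 0.580575   -0.13581279  0.15570057] [np.float64(0.06823507854917883), np.float64(0.09815928011370387)]
```

```bash
cat >> h.py <<'E'
TR=np.array([.5805,-.1355]); TY=8.92
def tw(x,y,z):  # tray mm -> world
    a=np.radians(TY); c,s=np.cos(a),np.sin(a)
    return [TR[0]+(c*x-s*y)/1e3,TR[1]+(s*x+c*y)/1e3,z]
def wt(p):
    a=np.radians(TY); c,s=np.cos(a),np.sin(a); d=(np.array(p[:2])-TR)*1e3
    return np.array([c*d[0]+s*d[1],-s*d[0]+c*d[1]])
def st(tag=''):
    s=env.read_state(); print(tag,round(s['clock'],2),np.round(s['position'],4),'tray',wt(s['position']).round(1),'F',s['force'].round(1),'op',round(s['opening'],3),'ff',round(s['finger_force'],1)); return s
E
python3 - <<'E'
from h import *
psi=-88.3
for off in(0,180):
    print(off,[env.inverse_kinematics(p,[180,0,y+off]) for p,y in(([.524,.350,.04],psi),(tw(-69,167,.05),TY-90),(tw(-68,190,.03),TY))])
import sys
yaw=min((psi,psi+180),key=lambda y:abs(env.inverse_kinematics([.524,.35,.15],[180,0,y])[5]))
print(yaw)
env.gripper_to(.5)
env.goto([.524,.350,.15],[180,0,yaw]); st()
env.move_straight([.524,.350,.042],rate=.1,force_limit=6); st()
env.gripper_to(0.0,20); st('grip')
env.move_straight([.524,.350,.10],rate=.1); st('lift')
f=env.grab_frame('scene'); cv2.imwrite('pics/scene1.png',cv2.resize(f['image'][200:340,180:360],None,fx=4,fy=4,interpolation=cv2.INTER_CUBIC))
E
```

```text
0 [array([ 48.43082691,  32.52007861, -11.00154925,   0.        ,
       -46.47837214, -46.73082691]), array([ 21.37455685,  20.75135288, -31.25046039,   0.        ,
       -37.99818674, -12.45455685]), array([ 2.41314311e+01,  2.25853420e+01, -3.24612540e+01,  2.54444375e-14,
       -3.49534040e+01,  7.47885689e+01])]
180 [array([ 48.43082691,  32.52007861, -11.00154925,   0.        ,
       -46.47837214, 133.26917309]), array([ 21.37455685,  20.75135288, -31.25046039,   0.        ,
       -37.99818674, 167.54544315]), array([ 2.41314311e+01,  2.25853420e+01, -3.24612540e+01, -2.54444375e-14,
       -3.49534040e+01, -1.05211431e+02])]
-88.3
 5.78 [0.5244 0.3493 0.1501] tray [ 19.8 487.7] F [-0.7  0.1  0.3] op 0.492 ff 0.0
 7.02 [0.5244 0.3504 0.0428] tray [ 20.  488.7] F [-0.8  0.2 -0.2] op 0.501 ff 0.0
grip 7.67 [0.5239 0.35   0.042 ] tray [ 19.4 488.4] F [-0.3  0.7  0. ] op 0.138 ff 20.0
lift 8.4 [0.5235 0.3496 0.0993] tray [ 18.9 488. ] F [ 0.8 -0.4 -2.6] op 0.134 ff 20.0
```

View pics/scene1.png

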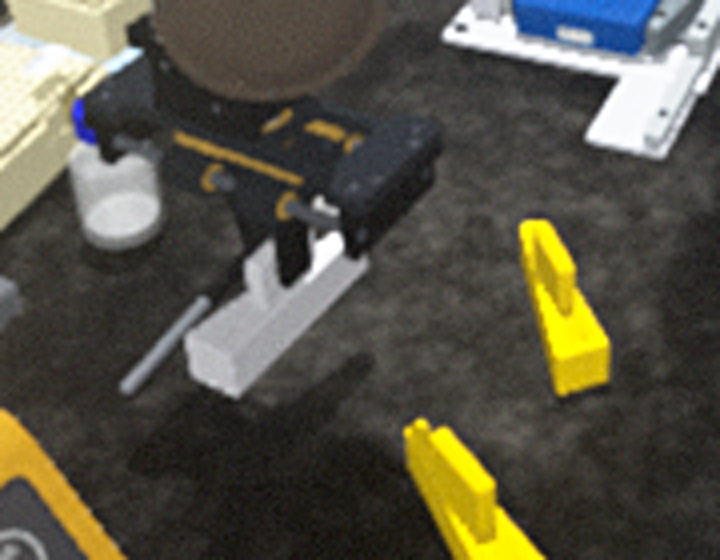

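The wedge is held level by its fin, pads at crop (290,260); the bottle, marker and yellow pieces are undisturbed. Now to the tongue.

```bash
python3 - <<'E'
from h import *
yaw=TY-90
env.goto(tw(-67,168,.125),[180,0,yaw]); st('above')
env.move_straight(tw(-67,168,.060),rate=.12,force_limit=8); st('pre')
h=env.move_straight(tw(-67,168,.044),rate=.02,force_limit=3); s=st(f'floor {h}')
z=s['position'][2]+.0015
p=wt(s['position'])
env.move_straight(tw(p[0],p[1],z),rate=.05)
h=env.move_straight(tw(-84,168,z),rate=.02,force_limit=3); s=st(f'fence {h}')
for n in('scene','top'):
    f=env.grab_frame(n); cv2.imwrite(f'pics/{n}2.png',f['image'])
a=cv2.imread('pics/scene2.png')[150:290,270:450]
cv2.imwrite('pics/c2.png',cv2.resize(a,None,fx=4,fy=4,interpolation=cv2.INTER_CUBIC))
E
```

```text
above 9.71 [0.489  0.0208 0.1251] tray [-66.1 168.6] F [ 0.   0.1 -2.4] op 0.136 ff 20.0
pre 10.4 [0.489  0.0206 0.0603] tray [-66.2 168.4] F [-0.1  0.1 -1.8] op 0.135 ff 20.0
floor True 10.96 [0.4882 0.0201 0.0497] tray [-67. 168.] F [-0.  -0.1  2.3] op 0.135 ff 20.0
fence True 12.04 [0.4733 0.018  0.0514] tray [-82.1 168.3] F [ 1.6  0.6 -0.5] op 0.137 ff 20.0
```

View pics/c2.png

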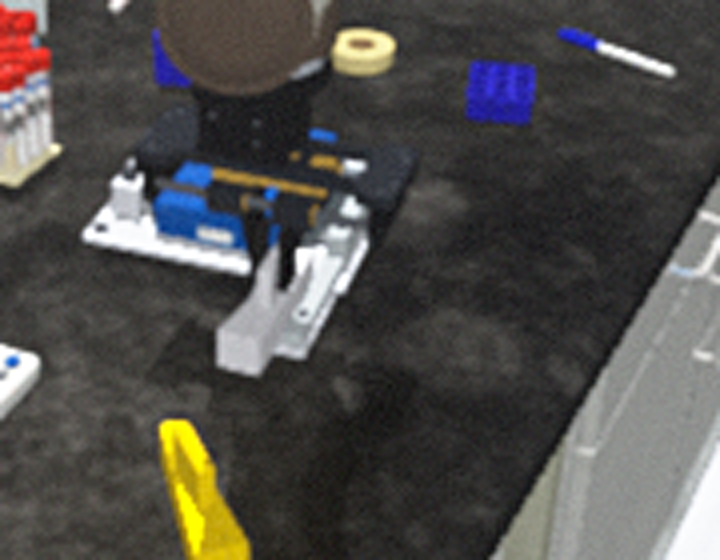

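```bash
python3 - <<'E'
from fit import *
outs=[]
for n,(x,y,w,h) in(('top',(290,150,110,100)),('scene',(285,165,100,90))):
    f=dict(np.load(n+'.npz')); s=5
    im=cv2.resize(f['image'][y:y+h,x:x+w],None,fx=s,fy=s,interpolation=cv2.INTER_CUBIC)
    def L(pts,z,col):
        P=np.array([tw(a,b,z) for a,b in pts]); uv=(proj(f,P)-[x,y]+.5)*s
        cv2.polylines(im,[np.round(uv).astype(np.int32)],False,col,1)
    B=[(-113,-100),(113,-100),(113,100),(-113,100),(-113,-100)]
    L(B,.008,(0,0,255)); L([(-113,75),(-113,190),(-51,190),(-51,100)],.008,(0,0,255))
    L([(-85,-75),(-85,75)],.038,(0,255,0)); L([(-85,75),(-85,190)],.020,(0,255,0)); L([(-85,190),(-85,75)],.008,(255,0,255))
    outs.append(im[:, :400] if n!='top' else im[:500,:550])
o=np.zeros((500,800,3),np.uint8); 
a=cv2.resize(outs[0],(420,382)); b=cv2.resize(outs[1],(380,427)); o[:382,:420]=a;o[:427,420:]=b
cv2.imwrite('pics/ov.png',o)
E
```

```text
(no output)
```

View pics/ov.png

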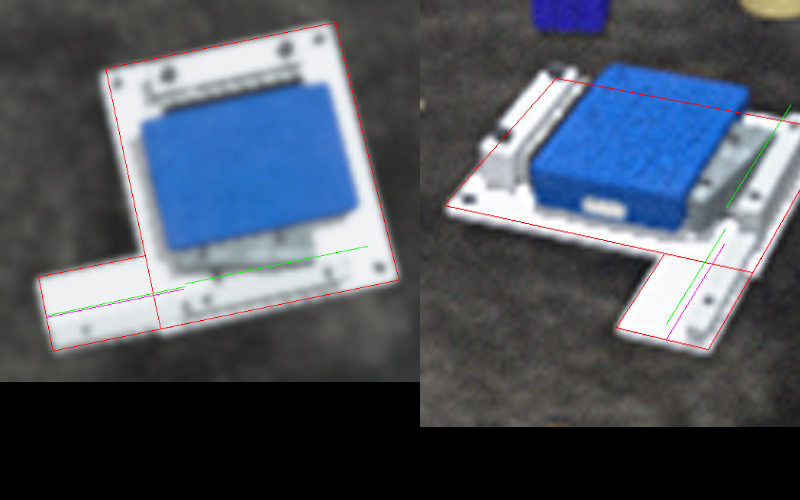

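Both the touch and the overlay (the jaw edge at (310,265) lies below the green line) put the fence face about 9 mm nearer than I assumed. So the base is not centred on the tray origin, and I use the touched position.

```bash
python3 - <<'E'
from h import *
z=env.read_state()['position'][2]
X=-80.3
env.move_straight(tw(X,168.3,z),rate=.03); st('off')
h=env.move_straight(tw(X,113,z),rate=.06,force_limit=4); s=st(f'in {h}')
if not h:
    h=env.move_straight(tw(X,113,z-.006),rate=.02,force_limit=2.5); st(f'down {h}')
    env.gripper_to(.3); st('open')
    env.move_straight(tw(X,113,.12),rate=.15); st('up')
    env.gripper_to(0)
    env.goto(tw(-75,230,.12),[180,0,TY])
    st('behind')
for n in('scene','top'):
    f=env.grab_frame(n); cv2.imwrite(f'pics/{n}3.png',f['image'])
    d={k:f[k] for k in("image","fx","fy","cx","cy","position","orientation")}
    for i,m in enumerate(env.trace(f,'wedge')): d[f'w{i}']=m['mask']; print(n,i,m['score'],np.argwhere(m['mask']).mean(0))
    np.savez(n+'3.npz',**d)
o=np.zeros((600,800,3),np.uint8)
a=cv2.imread('pics/top3.png')[150:250,290:390]; b=cv2.imread('pics/scene3.png')[165:265,285:385]
o[:400,:400]=cv2.resize(a,(400,400),interpolation=2); o[:400,400:]=cv2.resize(b,(400,400),interpolation=2)
cv2.imwrite('pics/c3.png',o[:400])
E
```

```text
off 12.39 [0.4743 0.0181 0.0507] tray [-81.1 168.2] F [-0.1 -0.1 -2. ] op 0.138 ff 20.0
in False 13.47 [ 0.4836 -0.0362  0.0512] tray [-80.3 113.1] F [-0.2 -0.3 -1.9] op 0.141 ff 20.0
down True 13.69 [ 0.484  -0.036   0.0496] tray [-79.9 113.3] F [-0.3  0.4  3.8] op 0.137 ff 20.0
open 14.28 [ 0.4829 -0.0365  0.0487] tray [-81.1 112.9] F [0.2 0.1 0.2] op 0.3 ff 0.0
up 14.91 [ 0.483  -0.0363  0.1194] tray [-80.9 113.1] F [ 0.   0.7 -0. ] op 0.3 ff 0.0
behind 16.87 [0.4707 0.08   0.12  ] tray [-75.  229.9] F [ 0.1  0.3 -0.8] op 0.006 ff 0.0
scene 0 0.88 [331.01744186 299.2127907 ]
scene 1 0.74 [277.53900709 320.67730496]
scene 2 0.63 [217.35483871 341.61827957]
top 0 0.71 [225.40740741 328.18055556]
top 1 0.71 [255.69444444 240.24444444]
top 2 0.54 [280.58571429 180.72380952]
```

View pics/c3.png

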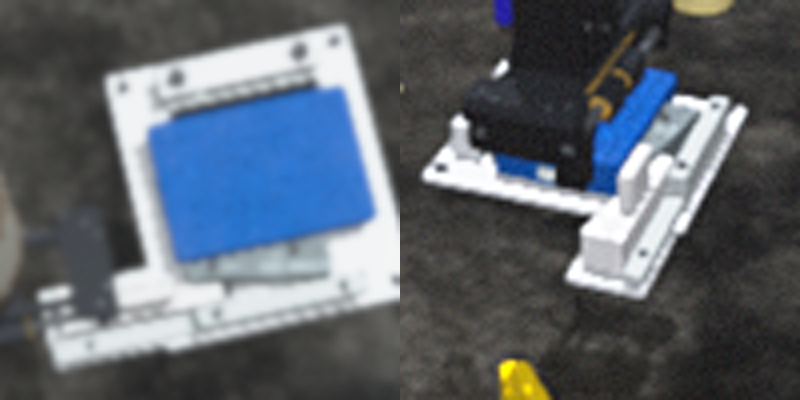

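The wedge lies flat and slack in the mouth, nose at right-crop (660,165), and the gripper is clear. Now I press from behind the butt.

```bash
python3 - <<'E'
from h import *
X=-76
env.move_straight(tw(X,230,.018),rate=.12,force_limit=8); s0=st('low')
f0=np.array(s0['force']); ax=np.array(tw(0,1,0))-np.array(tw(0,0,0)); ax/=np.linalg.norm(ax)
push=lambda:np.mean([(np.array(env.read_state()['force'])-f0)@ax for _ in range(5)])
h=env.move_straight(tw(X,165,.018),rate=.05,force_limit=7); st(f'a {h}'); print(push())
h=env.move_straight(tw(X,75,.018),rate=.015,force_limit=11); s=st(f'b {h}'); print(push())
E
```

```text
low 18.07 [0.4703 0.0802 0.0185] tray [-75.4 230.1] F [-0.7 -0.4 -0.2] op 0.007 ff 0.0
a False 19.52 [0.4798 0.0158 0.018 ] tray [-76.  165.1] F [ 0.1 -0.2  0.5] op 0.003 ff 0.0
0.1310694064047854
b True 22.6 [ 0.4848 -0.0282  0.0176] tray [-77.9 120.9] F [0.3 1.  0.1] op 0.002 ff 0.5
1.2460252906893978
```

```bash
python3 - <<'E'
from h import *
X=-77
f0=np.zeros(3); ax=np.array(tw(0,1,0))-np.array(tw(0,0,0)); ax/=np.linalg.norm(ax)
push=lambda:round(np.mean([(np.array(env.read_state()['force'])-f0)@ax for _ in range(5)]),2)
for lim in(14,20.5):
    y=wt(env.read_state()['position'])[1]
    h=env.move_straight(tw(X,y-40,.018),rate=.008,force_limit=lim); st(f'{lim} {h}'); print(push())
    env.dwell(.1); st(); 
E
```

```text
14 True 24.32 [ 0.4849 -0.0329  0.017 ] tray [-78.6 116.2] F [-0.4  2.5  2.6] op 0.007 ff 1.7
2.56
 24.42 [ 0.4848 -0.0329  0.017 ] tray [-78.6 116.2] F [-0.3  2.4  2.9] op 0.003 ff 1.7
20.5 True 25.93 [ 0.4853 -0.0352  0.0169] tray [-78.5 113.9] F [-1.2  3.6  3.8] op 0.01 ff 2.2
3.72
 26.03 [ 0.4852 -0.0352  0.0169] tray [-78.6 113.9] F [-0.3  3.1  3.7] op 0.004 ff 2.1
```

The stop relaxes the force, so I confirm with small position-held steps and read the steady press.

```bash
python3 - <<'E'
from h import *
ax=np.array(tw(0,1,0))-np.array(tw(0,0,0)); ax/=np.linalg.norm(ax)
p=env.read_state()['position']; x,y=wt(p)
for k in range(1,20):
    h=env.move_straight(tw(x,y-.6*k,p[2]),rate=.01,force_limit=20)
    s=env.read_state(); F=np.array(s['force']); print(k,h,wt(s['position']).round(2),F.round(1),round(F@ax,1))
    if h or F@ax>20.5: break
print(s['clock'])
E
```

```text
1 False [-78.54 113.76] [-0.7  7.3  3.6] 7.4
2 False [-78.51 113.68] [-2.6  9.3  5. ] 9.6
3 False [-78.49 113.59] [-2.8 13.1  6. ] 13.3
4 False [-78.52 113.51] [-4.6 16.4  5.7] 16.9
5 False [-78.51 113.42] [-4.3 18.7  6.2] 19.1
6 False [-78.48 113.18] [-5.5 21.2  6.8] 21.8
27.5333
```

```bash
python3 - <<'E'
from h import *
x,y=wt(env.read_state()['position'])
env.move_straight(tw(x,y+30,.018),rate=.08); st('back')
env.move_straight(tw(x,y+60,.16),rate=.2)
env.goto([.40,.30,.30],[180,0,TY]); st('clear')
o=np.zeros((400,800,3),np.uint8)
for i,(n,(u,v)) in enumerate((('top',(290,150)),('scene',(285,160)))):
    f=env.grab_frame(n); cv2.imwrite(f'pics/{n}4.png',f['image'])
    o[:,400*i:400*i+400]=cv2.resize(f['image'][v:v+100,u:u+100],(400,400),interpolation=2)
cv2.imwrite('pics/c4.png',o)
E
```

```text
back 28.09 [ 0.4805 -0.0064  0.0178] tray [-78.7 143. ] F [ 0.4 -0.4  0.4] op 0.001 ff 0.0
clear 30.18 [0.4    0.2991 0.2989] tray [-111.   457.3] F [ 0.6 -0.1  0.3] op 0.004 ff 0.0
```

View pics/c4.png

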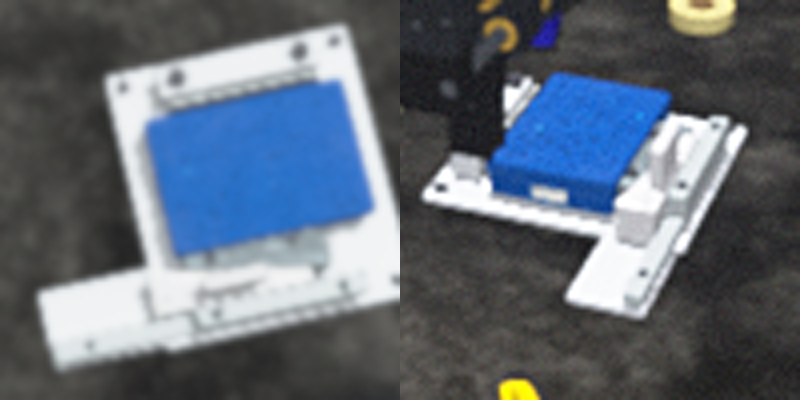

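The wedge is deep and flat in the slot, butt at right-crop (635,215). The box sits flat against the stop with the jaw moved up to it, and the gripper is clear. Handing in.

```bash
python3 -c "
from workcell import env
print(env.close_job())"
```

```text
the job is handed in; nothing more can be done
None
```

The job is handed in at about 30 s of the 51 s limit: the white wedge was set slack, released, then pressed in to a steady 21.8 N (peak about 23 N). The last pictures show the wedge flat in the slot, the box flat and up against the stop, and no sign that anything else was disturbed; the verdict is not shown to me.

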